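# Stow the fallen paint bottle and hasp the carrier shut

## Task

The yellow paint bottle has fallen over on the bench. Stand it upright on the bench and let go of it, so that you can take it again by its cap, and lower it (do not drop it) fully home into the empty middle hole of the bottle carrier. Then swing the carrier's steel strap over the three caps until it lies fully home with its slot over the staple, leaving the other two bottles in their holes and everything else on the bench where it is.

Things in the scene. Friction and masses are not known exactly. Their poses are not given: they have to be found in the camera images.
- bottle: Yellow paint bottle, black screw cap, 110 mm long, 0.14-0.28 kg, round (it can roll). Body 50 mm in diameter for 72 mm from the base (base edge bevelled 4 mm over 6 mm), then a sloping shoulder to the cap. Origin: centre of the base; x axis: from base to cap. Starts lying on the bench (x level, cap roughly to the robot's right, origin 25 mm up); upright when x points up.
- bottle_cap (a point): On the bottle's axis in the middle of its screw cap, 98 mm from the base; the cap is 34 mm in diameter and spans 86 to 110 mm from the base. The bottle's centre of mass lies about 44 mm from the base. Axes as the bottle's.
- carrier: Plywood bottle carrier, does not move (non-slip feet), 92 mm deep (its x), 210 mm long (its y); origin: centre of its underside. Three round 53 mm holes at y = -60, 0, +60 mm; the middle one is empty. Hole floors 12 mm and block top 58 mm above the bench; seated bottles reach 122 mm. End panels 84 mm by 14 mm, 125 mm high, middles at y = +-98 mm. Open to front and back above the block.
- bore (a point): Centre of the floor of the empty middle hole, 12 mm above the bench, where the middle of the bottle's base belongs; axes as the carrier's (z up).
- staple (a point): Foot of the staple, on top of the carrier's -y end panel, 125 mm above the bench: an inverted steel U rising 25 mm, 21 mm long along y, 5 mm thick. The closed strap's slot (10 by 34 mm) lies around it. Axes as the carrier's.
- strap (a joint): Hinge of the steel strap hasp, rad: 0 = closed (its stop), level along the carrier's top with its slot over the staple; grows as it opens upward about the hinge at the carrier's +y end; 1.57 = upright, 2.1 = stop. Starts at 1.6 to 1.8, leaning a little out to +y. Stiff: 0.38 N m of friction holds it at any angle, so it does not fall and must be brought all the way down.
- strap_hinge (a point): Middle of the hinge axis (parallel to the carrier's x), 129.5 mm above the bench over the +y panel; axes as the carrier's. Strap: 28 mm wide, 4 mm thick, 229 mm long from here; closed, its top is 130.5 mm above the bench. At joint value q a point r along the strap and h above its axis line lies, in this frame, at y = -r cos q + h sin q, z = r sin q + h cos q.
- strap_tab (a point): Middle of the turned-up thumb tab at the strap's free end: r = 224 mm, h = 14 mm (see strap_hinge). 28 mm wide (along x), 4 mm thick, reaching to h = 24 mm. Points out to +y when the strap is upright, up when closed; can be pinched across its 28 mm width from above all the way, letting it turn between the pads. Axes turn with the strap; as the carrier's when closed.
- red_bottle: Red bottle, same form, standing in a hole of the carrier beside the empty one. Origin: centre of the base, z up. To be left alone.
- blue_bottle: Blue bottle, same form, standing in the other hole of the carrier. Origin: centre of the base, z up. To be left alone.
- gold_jar: Bystander: closed jar of gold paint, 62 mm in diameter, 75 mm tall, origin at the centre of its underside.
- tape_roll: Bystander: yellow roll of masking tape lying flat, 100 mm across, 25 mm high, origin at the centre of its underside.
- enamel_tin: Bystander: tin of enamel with a dark blue band, 74 mm in diameter, 85 mm tall, origin at the centre of its underside.
- brush_mug: Bystander: white mug of brushes, 76 mm in diameter, brushes up to 210 mm high, origin at the centre of its underside.
- palette_knife: Bystander: broad palette knife with a wooden handle lying flat, 200 mm long, origin near its middle.
There are look-alikes about, which are no part of the job. What is shaped like the bottle but pink or turquoise is not meant.

How it is judged:
By the outcome, as a careful person would: the job done as asked, in the order asked, and still so for the second after the job is handed in, with the robot touching nothing.
It also fails if it takes over 72 s, if anything falls off the work surface, if the arm or the gripper's body presses on something with over 40 N, if the wrist force passes 120 N, or if a joint passes its speed limit or range.

## Robot

A 6-joint arm with a two-finger parallel gripper is mounted at the origin on the work surface. World frame = base frame: x ahead of the robot, y to its left, z up, the work surface at z = 0. Lengths are in m, angles in rad, forces in N, time in s.
With the tool pointing down it reaches from about 0.275 to 0.875 m from the base axis. Payload 12.5 kg.
Tool frame: the origin (TCP) lies between the finger pads; the fingertips stand 22 mm ahead of it and the grasp point (between the pads) lies 3 mm ahead of it; z points along the fingers, y is the line along which they close (so a half turn about z gives the same grasp; the last joint's range is limited). The gripper opens to 85 mm and grips with 20 to 120 N. Pads are 22 mm wide; open, the fingers measure 114 mm over their backs; the gripper's body (76 mm by 85 mm) begins 54 mm behind the grasp point. The pads swing forward as they close: fully open they stand 13 mm farther back than shut.
Start: joints at [1.116, 0.351, 1.652, -0, 1.139, -0.085], TCP at [0.199, 0.513, 0.253] pointing down, gripper open.
Joint ranges: [-2.75, 2.75], [-0.79, 2.1], [0.01, 2.65], [-1.57, 4.71], [0.07, 3.14], [-2.87, 2.87]. Speed limits (rad/s): [2.22, 2.22, 2.79, 3.14, 3.14, 3.14].

## Interface

Orientations are given as a unit quaternion [x, y, z, w].
In Python, from rig import manip, effector, status, viewer gives the robot as it stands. Calls block until the motion is done:
- manip.goto(position, orientation): joint-space move of the TCP to a pose.
- manip.line_to(position, frame=None, vel=0.15, guard=None): straight line of the TCP; frame=None keeps the orientation; vel is the mean speed in m/s. With guard (N) it stops when the force on the tool has changed by that much, and returns True; else False.
- manip.move_joints(angles): joint-space move.
- effector.move_gripper(opening): opening from 0.0 (shut) to 1.0 (fully open); the grip force is fixed at half the most; returns when the fingers have stopped.
- manip.hold(seconds).
- manip.solve_ik(position, orientation): joint angles nearest the present ones, or None.
- status.read_state(): the state.
- viewer.snapshot(name): name is "scene" or "top"; returns a dict with "image" (420x560x3 uint8, blue, green, red), "z_map" (420x560 float32, m along the optical axis (not along the pixel's ray), 0 where there is no reading), "K" (3x3 intrinsics, pixels), "xyz" and "orientation" of the camera in the world. Camera axes: x right, y up, looking along -z (the intrinsics and any distortion apply to the point x, -y, -z); pixel columns grow to the right and rows downward; lengths in m; the calibration is good to about 2 mm. A picture is of the moment at which its call begins.
A pose or a line that the arm cannot do raises manip.Unreachable and nothing moves.
- manip.sign_off(): hands the job in; it is judged then, once.
Trained networks look in a picture, given as the dict that the camera call returned (one of the last four; its "shot" number tells which), for a name from the list of things; names that differ only in an ending like _2 or _b are one class to them, and where a whole thing is asked for, a point or a joint stands for the part that bears it (a point fixed in the world has none). Each returns a list of dicts, best first, with "confidence" (0 to 1); they miss things now and then, are a little off and sometimes report something else, mostly with a low value. They report only what shows in the picture. A call takes as long as a camera call. They do not tell look-alikes from the thing itself.
- viewer.look_for(picture, label): "extent" ([centre column, centre row, width, height] in pixels, round what is visible of it).
- viewer.masks_of(picture, label): "mask" (420x560 bool, what is visible of it) and "extent" ([centre column, centre row, width, height] in pixels, round what is visible of it).
- viewer.landmark_of(picture, label): "at" ([row, column] in pixels: a listed point, or the origin of a listed thing).
The state is a dict: "t": time; "q": joint angles; "joint_velocities": joint speeds; "effort": joint torques, N m; "position": TCP position; "tool_rot": TCP orientation; "ft_force": force on the tool from outside, world axes, zero at the start; "moment": the same for the moment, N m; "gripper_width": opening from 0.0 (shut) to 1.0 (fully open); "gripper_force": force on a finger pad.
Only numpy, scipy, OpenCV 4.12 (cv2) and the standard library are available. Lean on these libraries where they do the work, as an engineer would, in place of code of your own. Each camera call takes 0.05 s, during which the arm holds its last target. There are 200 camera calls.

## Working session

There is one attempt and no reset: what is moved stays moved. The work goes in short steps, each a Python script; the robot and the scene stay as the last script left them, time stands still between calls to the robot, and variables do not carry over. Pictures are saved under pics/ and viewed, at most 10 in all, crops included, and the job is handed in when it is done.

```bash
mkdir -p pics; ls; cat > h.py <<'E'
import numpy as np, cv2
from scipy.spatial.transform import Rotation as R
from rig import manip, effector, status, viewer
def world(p, rc):
    """pixels (N,2 row,col) -> world via depth"""
    rc=np.atleast_2d(rc); r=rc[:,0]; c=rc[:,1]; K=p["K"]
    z=p["z_map"][r.round().astype(int),c.round().astype(int)]
    d=np.stack([(c-K[0,2])/K[0,0]*z,-(r-K[1,2])/K[1,1]*z,-z],1)
    return R.from_quat(p["orientation"]).apply(d)+np.array(p["xyz"])
def maskpts(p,m):
    rc=np.argwhere(m); rc=rc[p["z_map"][rc[:,0],rc[:,1]]>0]
    return world(p,rc)
def pix(p,X):
    v=R.from_quat(p["orientation"]).inv().apply(np.atleast_2d(X)-np.array(p["xyz"])); K=p["K"]
    return np.stack([K[1,2]-K[1,1]*v[:,1]/-v[:,2], K[0,2]+K[0,0]*v[:,0]/-v[:,2]],1)
def tool(zdir,ydir):
    z=np.array(zdir,float);z/=np.linalg.norm(z);y=np.array(ydir,float);y-=z*(y@z);y/=np.linalg.norm(y)
    return R.from_matrix(np.stack([np.cross(y,z),y,z],1)).as_quat()
E
python3 - <<'E'
from h import *
for n in("scene","top"):
    p=viewer.snapshot(n); cv2.imwrite(f"pics/{n}0.png",p["image"]); print(n,p["xyz"],p["orientation"],p["K"], p.keys())
    for l in "bottle carrier strap red_bottle blue_bottle gold_jar tape_roll enamel_tin brush_mug palette_knife".split():
        for d in viewer.masks_of(p,l)[:4]:
            w=maskpts(p,d["mask"]); print(l,round(d["confidence"],2),np.round(d["extent"]),np.median(w,0).round(3),w[:,2].max().round(3))
    for l in "bottle bottle_cap bore staple strap_hinge strap_tab carrier".split():
        for d in viewer.landmark_of(p,l)[:3]: print(l,round(d["confidence"],2),np.round(d["at"],1),world(p,d["at"]).round(3))
E
```

```text
pics
scene [1.33583389 0.03863381 1.38483991] [0.17182575 0.19798613 0.71061356 0.65292096] [[522.94815176   0.         272.16166237]
 [  0.         522.94815176 217.25150929]
 [  0.           0.           1.        ]] dict_keys(['image', 'z_map', 'K', 'xyz', 'orientation', 'shot'])
bottle 0.97 [217. 194.  42.  17.] [ 0.487 -0.221  0.039] 0.055
bottle 0.82 [269. 192.  28.  31.] [ 0.467 -0.07   0.04 ] 0.055
bottle 0.81 [217. 156.  16.  35.] [ 0.347 -0.243  0.041] 0.056
carrier 0.76 [310. 226. 108.  79.] [0.666 0.036 0.055] 0.356
strap 0.69 [344. 208.  33.  56.] [0.641 0.141 0.302] 0.359
red_bottle 0.84 [318. 241.  21.  23.] [0.653 0.083 0.093] 0.129
blue_bottle 0.82 [273. 239.  18.  21.] [ 0.656 -0.035  0.09 ] 0.124
gold_jar 0.39 [343. 209.  29.  52.] [0.643 0.139 0.294] 0.356
tape_roll 0.71 [384. 211.  33.  31.] [0.477 0.282 0.02 ] 0.034
enamel_tin 0.56 [152. 187.  24.  33.] [ 0.489 -0.423  0.076] 0.09
brush_mug 0.78 [167. 242.  45.  56.] [ 0.704 -0.317  0.069] 0.209
brush_mug 0.71 [433. 292.  28.  25.] [0.759 0.402 0.069] 0.081
palette_knife 0.77 [290. 300.  70.  20.] [0.791 0.057 0
[... 1925 characters left out ...]
21
brush_mug 0.52 [185. 174.  48.  35.] [0.636 0.14  0.297] 0.357
palette_knife 0.71 [251. 146.  70.  25.] [0.786 0.056 0.004] 0.024
bottle 0.96 [252.8 318.8] [[ 0.473 -0.174  0.001]]
bottle 0.93 [287.7 345.8] [[ 0.377 -0.237  0.045]]
bottle_cap 0.75 [247.8 273.3] [[ 0.485 -0.048  0.04 ]]
bottle_cap 0.66 [325.9 352.3] [[ 0.279 -0.251  0.039]]
bottle_cap 0.6 [251.3 356.2] [[ 0.473 -0.27   0.041]]
bore 0.87 [193.2 246.8] [[0.642 0.025 0.01 ]]
staple 0.72 [182.2 286.8] [[ 0.64  -0.082  0.146]]
strap_hinge 0.91 [191.1 206.9] [[0.622 0.119 0.132]]
strap_hinge 0.4 [161.8 116. ] [[0.727 0.384 0.044]]
strap_tab 0.61 [162.6 166.2] [[0.632 0.169 0.354]]
carrier 0.76 [195.8 251. ] [[0.634 0.013 0.01 ]]
```

```bash
python3 - <<'E'
from h import *
a=cv2.imread("pics/scene0.png"); 
cv2.imwrite("pics/s_all.png",cv2.resize(a[110:340,110:470],None,fx=2.2,fy=2.2,interpolation=3))
b=cv2.imread("pics/top0.png"); cv2.imwrite("pics/t_crop.png",cv2.resize(b[210:350,240:440],None,fx=4,fy=4,interpolation=3))
E
```

```text
(no output)
```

View pics/s_all.png

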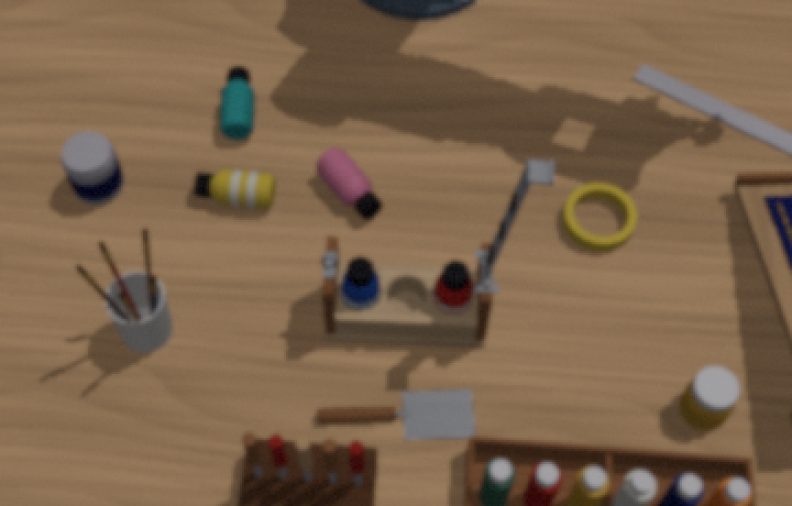

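View pics/t_crop.png

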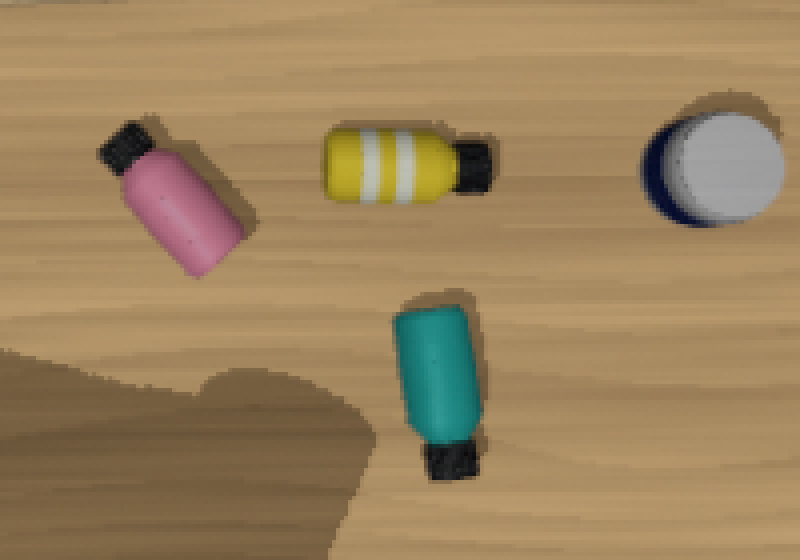

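The candidates in the top image are yellow with two white stripes (row 252, col 341), pink (261, 281) and turquoise (308, 351). The yellow tape roll (253, 153) isn't a bottle. I choose (252, 341), and the crop confirms it: yellow, lying down, cap to the right. The scene view shows the carrier with blue at -y, red at +y, the middle hole empty and the strap upright. The area is clear.

```bash
cat > meas.py <<'E'
from h import *
from scipy.optimize import least_squares
def allpts(p):
    rc=np.argwhere(p["z_map"]>0); return rc,world(p,rc)
def comps(p,rc,w,sel,name):
    m=np.zeros(p["z_map"].shape,np.uint8); m[tuple(rc[sel].T)]=1
    n,lab=cv2.connectedComponents(m,connectivity=4)
    L=lab[tuple(rc.T)]
    for i in range(1,n):
        q=w[L==i]
        if len(q)>8: print(name,len(q),"mean",q.mean(0).round(4),"lo",q.min(0).round(3),"hi",q.max(0).round(3))
if __name__=="__main__":
    for n in("scene","top"):
        p=viewer.snapshot(n); rc,w=allpts(p)
        t=w[(abs(w[:,0]-.55)<.05)&(abs(w[:,1]+.15)<.04)]; print(n,"table z",t[:,2].mean(),t[:,2].std())
        box=(abs(w[:,0]-.64)<.09)&(abs(w[:,1]-.02)<.2)
        for lo,hi in((.113,.134),(.14,.17),(.05,.066)): comps(p,rc,w,box&(w[:,2]>lo)&(w[:,2]<hi),f"z{lo}")
        comps(p,rc,w,(abs(w[:,0]-.64)<.15)&(abs(w[:,1]-.15)<.15)&(w[:,2]>.18),"strap")
        d=max(viewer.masks_of(p,"bottle"),key=lambda d:-abs(np.median(maskpts(p,d["mask"])[:,:2]-[.48,-.222],0)).sum())
        q=w[(abs(w[:,0]-.48)<.06)&(abs(w[:,1]+.23)<.09)&(w[:,2]>.012)]
        print("bottle all",len(q),q.mean(0).round(4),q.min(0).round(3),q.max(0).round(3))
        B=q[(q[:,1]>-.235)]; 
        # body cylinder r=25 at z=25, axis level: distance to line
        f=lambda v:np.hypot((B[:,0]-v[0])*np.cos(v[1])-(-(B[:,1]+.22))*np.sin(v[1])*-1*-1,B[:,2]-v[2])-.025
        s=least_squares(f,[.48,0,.025],loss="soft_l1",f_scale=.002); print("fit x at y=-.22, slope, z",s.x.round(4),"rms",np.sqrt(np.mean(s.fun**2)).round(4))
E
python3 meas.py
```

```text
scene table z -0.0015303400466000331 0.004958933366555189
z0.113 45 mean [ 0.6174 -0.0751  0.1229] lo [ 0.604 -0.083  0.114] hi [ 0.631 -0.068  0.128]
z0.113 141 mean [0.6475 0.1193 0.1254] lo [0.595 0.106 0.115] hi [0.682 0.135 0.133]
z0.113 120 mean [ 0.6461 -0.0368  0.1194] lo [ 0.629 -0.053  0.113] hi [ 0.661 -0.019  0.127]
z0.113 99 mean [ 0.6636 -0.0742  0.1233] lo [ 0.636 -0.083  0.114] hi [ 0.689 -0.066  0.13 ]
z0.113 116 mean [0.6413 0.0828 0.1195] lo [0.622 0.066 0.113] hi [0.658 0.099 0.125]
z0.14 21 mean [0.6459 0.1216 0.1555] lo [0.629 0.119 0.14 ] hi [0.653 0.126 0.169]
z0.14 15 mean [ 0.6458 -0.0744  0.1455] lo [ 0.643 -0.085  0.143] hi [ 0.648 -0.065  0.151]
z0.05 33 mean [ 0.6144 -0.065   0.0561] lo [ 0.601 -0.07   0.05 ] hi [ 0.633 -0.059  0.066]
z0.05 890 mean [0.6548 0.0233 0.0562] lo [ 0.596 -0.079  0.05 ] hi [0.69  0.128 0.066]
z0.05 24 mean [0.6085 0.1092 0.0583] lo [0.598 0.105 0.054] hi [0.62  0.114 0.065]
strap 332 mean [0.6405 0.1455 0.302 ] lo [0.621 0.124 0.181] hi [0.655 0.173 0.358]
bottle all 522 [ 0.4864 -0.2243  0.0382] [ 0.456 -0.287  0.014] [ 0.508
[... 384 characters left out ...]
i [ 0.657 -0.022  0.127]
z0.113 139 mean [0.637  0.082  0.1214] lo [0.62  0.064 0.113] hi [0.654 0.098 0.127]
z0.113 112 mean [ 0.6223 -0.0768  0.1254] lo [ 0.6   -0.086  0.114] hi [ 0.646 -0.068  0.133]
z0.14 30 mean [0.633  0.1198 0.1548] lo [0.622 0.118 0.14 ] hi [0.65  0.123 0.169]
z0.14 16 mean [ 0.6424 -0.0766  0.1474] lo [ 0.64  -0.086  0.142] hi [ 0.645 -0.068  0.153]
z0.05 1209 mean [0.6358 0.022  0.0578] lo [ 0.594 -0.083  0.05 ] hi [0.685 0.124 0.066]
strap 511 mean [0.6347 0.1439 0.3019] lo [0.621 0.123 0.18 ] hi [0.651 0.172 0.357]
bottle all 693 [ 0.4739 -0.2259  0.0425] [ 0.45  -0.286  0.023] [ 0.5   -0.176  0.055]
fit x at y=-.22, slope, z [ 0.4751 -0.0324  0.0246] rms 0.0034
```

```bash
cat > plan.py <<'E'
from h import *
YAW=.034; C=np.array([.6402,.0222,0]); ex=np.array([np.cos(YAW),np.sin(YAW),0]); ey=np.array([-np.sin(YAW),np.cos(YAW),0]); ez=np.array([0,0,1.])
car=lambda x,y,z: C+ex*x+ey*y+ez*z
phi=np.radians(32)
B=np.array([.4765,-.1755,.025]); ax=np.array([-.02,-1,0]); ax/=np.linalg.norm(ax); side=np.array([-ax[1],ax[0],0])
def tilt(a,s): # a: tool leans: from straight-down toward dir; 
    return None
z0=-np.cos(phi)*ez-np.sin(phi)*ax            # tool dir, lying
PL=np.array([.49,-.26,0]); zf=np.cos(phi)*ax-np.sin(phi)*ez # upright: tool dir (cap->up, body axis ax kept as heading)
S=.058
def tcp(g,zdir): return np.array(g)-.003*np.array(zdir)
G0=tcp(B+ax*S+ez*.004,z0)
def pick(q): return q
E
python3 - <<'E'
from plan import *
def chk(n,p,q):
    j=manip.solve_ik(p,q); print(n,np.round(p,3),None if j is None else np.round(j,2))
for s in(1,-1):
    chk("grasp",G0,tool(z0,s*side)); chk("above",G0-.1*z0,tool(z0,s*side))
    for f in(.25,.5,.75): 
        a=f*np.pi/2; zz=np.cos(a)*z0+np.sin(a)*(np.cross(side,z0)); zz2=R.from_rotvec(side*a).apply(z0); zz3=R.from_rotvec(-side*a).apply(z0)
        print(zz3.round(2),zf.round(2)); chk("rot",[.48,-.25,.15],tool(zz3,s*side))
    chk("place",tcp(PL+ez*S,zf),tool(zf,s*side)); chk("back",tcp(PL+ez*S,zf)-.12*zf,tool(zf,s*side))
    for n,p in dict(cap=PL+ez*.11,bore=car(0,0,.122),high=car(0,0,.30),tab=car(0,.13,.36),tabc=car(0,-.126,.15)).items(): chk(n,p,tool(-ez,s*ex))
E
```

```text
grasp [ 0.475 -0.235  0.032] [-0.73  0.79  1.66  0.46  1.12 -1.01]
above [ 0.474 -0.288  0.116] [-0.8   0.7   1.55  0.4   1.32 -0.96]
[ 0.    0.17 -0.99] [-0.02 -0.85 -0.53]
rot [ 0.48 -0.25  0.15] [-0.63  0.5   1.72  0.16  1.02 -0.7 ]
[-0.   -0.22 -0.97] [-0.02 -0.85 -0.53]
rot [ 0.48 -0.25  0.15] [-0.48  0.44  1.83 -0.29  0.79 -0.26]
[-0.01 -0.58 -0.81] [-0.02 -0.85 -0.53]
rot [ 0.48 -0.25  0.15] [-0.32  0.47  1.91 -0.9   0.79  0.37]
place [ 0.49  -0.257  0.06 ] [-0.2   0.79  1.91 -1.46  1.    1.05]
back [ 0.492 -0.156  0.123] [ 0.01  0.66  1.92 -1.23  1.12  0.94]
cap [ 0.49 -0.26  0.11] [-0.57  0.55  1.75 -0.    0.84 -0.61]
bore [0.64  0.022 0.122] [-0.04  0.66  1.5  -0.    0.98 -0.07]
high [0.64  0.022 0.3  ] [-0.04  0.48  1.34 -0.    1.32 -0.07]
tab [0.636 0.152 0.36 ] [ 0.16  0.47  1.21 -0.    1.46  0.13]
tabc [ 0.644 -0.104  0.15 ] [-0.23  0.65  1.45 -0.    1.04 -0.26]
grasp [ 0.475 -0.235  0.032] [-0.73  0.79  1.66  0.46  1.12  2.13]
above [ 0.474 -0.288  0.116] [-0.8   0.7   1.55  0.4   1.32  2.18]
[ 0.    0.17 -0.99] [-0.02 -0.85 -0.53]
rot [ 0.48 -0.25  0.15] [-0.63  0.5   1.72  0.16  1.02  2.44]
[-0.   -0.22 -0.97] [-0.02 -0.85 -0.53]
rot [ 0.48 -0.25  0.15] None
[-0.01 -0.58 -0.81] [-0.02 -0.85 -0.53]
rot [ 0.48 -0.25  0.15] [-0.32  0.47  1.91 -0.9   0.79 -2.77]
place [ 0.49  -0.257  0.06 ] [-0.2   0.79  1.91 -1.46  1.   -2.09]
back [ 0.492 -0.156  0.123] [ 0.01  0.66  1.92 -1.23  1.12 -2.2 ]
cap [ 0.49 -0.26  0.11] [-0.57  0.55  1.75 -0.    0.84  2.54]
bore [0.64  0.022 0.122] None
high [0.64  0.022 0.3  ] None
tab [0.636 0.152 0.36 ] None
tabc [ 0.644 -0.104  0.15 ] None
```

```bash
python3 - <<'E'
from plan import *
q0=tool(z0,side)
effector.move_gripper(.85)
manip.goto([.32,.15,.40],tool(-ez,ex))
manip.goto(G0-.09*z0,q0)
g=manip.line_to(G0,q0,vel=.12,guard=8); s=status.read_state()
print("guard",g,np.round(s["position"],4),G0.round(4),s["t"])
if not g:
    effector.move_gripper(0.0); s=status.read_state(); print("w",s["gripper_width"],s["gripper_force"],s["ft_force"])
    manip.line_to(G0+ez*.10,q0,vel=.15); s=status.read_state(); print(s["t"],s["gripper_width"],s["gripper_force"],s["ft_force"])
p=viewer.snapshot("scene"); cv2.imwrite("pics/lift.png",cv2.resize(p["image"][120:300,130:350],None,fx=3,fy=3,interpolation=3))
E
```

```text
guard False [ 0.4757 -0.2355  0.0321] [ 0.4753 -0.2351  0.0315] 6.6667
w 0.5646043336790346 61.326695680618286 [-0.43535035 -1.1038501   4.85656013]
7.8167 0.5611516433433367 61.98877573013306 [ 0.04167238 -0.43524442 -2.13765219]
```

View pics/lift.png

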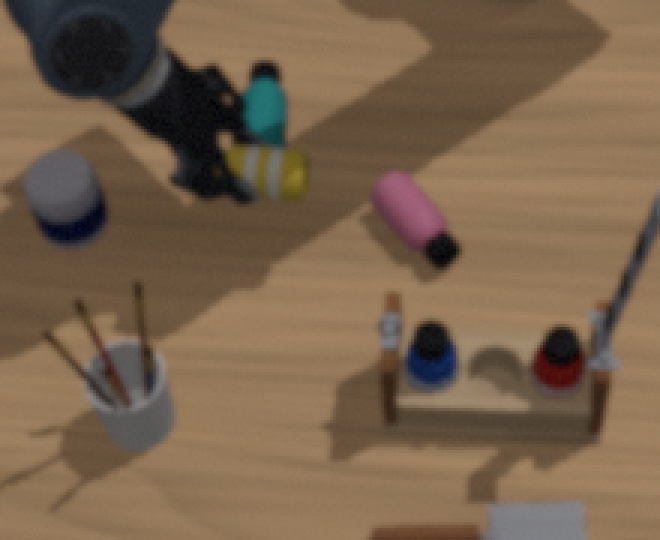

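The image shows the yellow bottle held level by its body at crop (265, 170), with nothing else disturbed. Next I tip it upright and set it down.

```bash
python3 - <<'E'
from plan import *
g=np.array([.485,-.25,.15])
for f in(.5,1):
    zz=R.from_rotvec(-side*f*np.pi/2).apply(z0)
    g=PL+ez*(.15 if f<1 else S+.035)
    manip.goto(tcp(g,zz),tool(zz,side))
p=viewer.snapshot("top"); s=status.read_state(); print(s["t"],np.round(s["position"],3),s["gripper_width"])
qf=tool(zf,side)
hit=manip.line_to(tcp(PL+ez*(S-.012),zf),qf,vel=.04,guard=5); s=status.read_state(); print("hit",hit,np.round(s["position"],4),tcp(PL+ez*S,zf)[2],s["ft_force"],s["moment"],s["t"])
for n in("scene","top"):
    p=viewer.snapshot(n); cv2.imwrite(f"pics/pl_{n}.png",p["image"])
a=cv2.imread("pics/pl_scene.png")[130:260,150:280]; b=cv2.imread("pics/pl_top.png")[190:320,280:410]
cv2.imwrite("pics/place.png",cv2.resize(np.hstack([a,b]),None,fx=3,fy=3,interpolation=3))
E
```

```text
9.775 [ 0.49  -0.258  0.095] 0.5667999035086885
hit True [ 0.4901 -0.2577  0.0586] 0.059589757792699614 [-0.01425702  0.6703147   5.16825766] [-0.33570846  0.18949373  0.00464681] 10.6333
```

View pics/place.png

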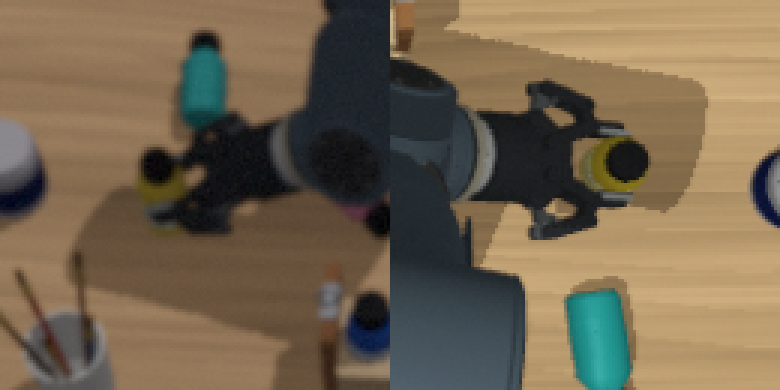

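The bottle stands upright in the gripper with its base on the bench: contact came at the expected height, and the cap is at (625, 160) in the top crop. Release it, back off and locate the cap.

```bash
python3 - <<'E'
from plan import *
from meas import allpts,comps
qf=tool(zf,side)
effector.move_gripper(.8)
p0=tcp(PL+ez*S,zf)
manip.line_to(p0-.12*zf,qf,vel=.15)
manip.goto([.42,-.08,.33],tool(-ez,ex))
s=status.read_state(); print(s["t"],np.round(s["ft_force"],2))
for n in("scene","top"):
    p=viewer.snapshot(n); rc,w=allpts(p); box=(abs(w[:,0]-.49)<.08)&(abs(w[:,1]+.26)<.08)
    comps(p,rc,w,box&(w[:,2]>.1),n+" cap"); comps(p,rc,w,box&(w[:,2]>.104),n+" captop"); comps(p,rc,w,box&(w[:,2]>.02),n+" all")
    cb=(abs(w[:,0]-.64)<.09)&(abs(w[:,1]-.02)<.2)
    comps(p,rc,w,cb&(w[:,2]>.117)&(w[:,2]<.13),n+" carr")
E
```

```text
13.1833 [-1.01 -0.51 -0.28]
scene cap 102 mean [ 0.4946 -0.2617  0.107 ] lo [ 0.477 -0.278  0.1  ] hi [ 0.512 -0.245  0.113]
scene captop 83 mean [ 0.4942 -0.2621  0.1081] lo [ 0.477 -0.278  0.104] hi [ 0.512 -0.247  0.113]
scene all 381 mean [ 0.5038 -0.2587  0.0732] lo [ 0.475 -0.288  0.02 ] hi [ 0.521 -0.237  0.113]
scene carr 44 mean [ 0.6172 -0.075   0.1228] lo [ 0.604 -0.083  0.117] hi [ 0.633 -0.067  0.13 ]
scene carr 39 mean [0.6127 0.1152 0.1254] lo [0.595 0.106 0.119] hi [0.633 0.125 0.13 ]
scene carr 91 mean [ 0.6455 -0.0361  0.1205] lo [ 0.628 -0.053  0.117] hi [ 0.662 -0.022  0.129]
scene carr 92 mean [ 0.6623 -0.0745  0.1228] lo [ 0.637 -0.083  0.117] hi [ 0.688 -0.066  0.128]
scene carr 94 mean [0.6407 0.0834 0.1204] lo [0.624 0.068 0.117] hi [0.657 0.099 0.125]
scene carr 82 mean [0.6632 0.1213 0.1245] lo [0.637 0.108 0.118] hi [0.683 0.135 0.129]
top cap 147 mean [ 0.4892 -0.2631  0.1095] lo [ 0.473 -0.28   0.101] hi [ 0.507 -0.247  0.115]
top captop 142 mean [ 0.4895 -0.2634  0.1097] lo [ 0.473 -0.28   0.105] hi [ 0.507 -0.248  0.115]
top all 252 mean [ 0.4885 -0.2615  0.0952] lo [ 0.465 -0.287  0.029] hi [ 0.513 -0.242  0.115]
top carr 70 mean [ 0.6676 -0.0752  0.1247] lo [ 0.65  -0.082  0.121] hi [ 0.685 -0.069  0.128]
top carr 156 mean [0.6316 0.1174 0.1255] lo [0.594 0.104 0.117] hi [0.678 0.132 0.13 ]
top carr 138 mean [ 0.6409 -0.038   0.122 ] lo [ 0.625 -0.053  0.117] hi [ 0.658 -0.022  0.126]
top carr 139 mean [0.6369 0.0817 0.1217] lo [0.621 0.065 0.117] hi [0.654 0.098 0.128]
top carr 105 mean [ 0.6228 -0.0768  0.1251] lo [ 0.601 -0.084  0.119] hi [ 0.645 -0.068  0.13 ]
```

```bash
cat > ins.py <<'E'
from plan import *
qd=tool(-ez,ex); T0=np.array([.4901,-.262,.1095]); T=np.array([.6395,-.262+.2848,.1215])
def st(n):
    s=status.read_state(); print(n,round(s["t"],2),np.round(s["position"],4),round(s["gripper_width"],3),np.round(s["ft_force"],2),np.round(s["moment"],2)); return s
E
python3 - <<'E'
from ins import *
manip.goto(T0+ez*.08,qd)
effector.move_gripper(.75)
if manip.line_to(T0,qd,vel=.08,guard=6): st("guard!"); raise SystemExit
effector.move_gripper(0); st("closed")
manip.line_to(T0+ez*.18,qd,vel=.15); s=st("lift")
if s["gripper_width"]<.3: raise SystemExit
manip.goto(T+ez*.17,qd)
manip.line_to(T+ez*.056,qd,vel=.1); st("over")
g=manip.line_to(T-ez*.002,qd,vel=.03,guard=6); s=st(f"down {g}")
p=viewer.snapshot("scene"); cv2.imwrite("pics/ins.png",cv2.resize(p["image"][170:290,210:370],None,fx=4,fy=4,interpolation=3))
E
```

```text
closed 15.99 [ 0.4904 -0.2622  0.1102] 0.378 [-1.47  0.62  4.97] [ 0.15  0.24 -0.04]
lift 17.34 [ 0.4898 -0.2618  0.2886] 0.377 [ 0.97 -0.06 -2.76] [-0.03  0.04 -0.03]
over 19.86 [0.6398 0.0228 0.1782] 0.375 [-0.15 -0.25 -1.92] [0.05 0.01 0.06]
down True 21.52 [0.6395 0.0228 0.1222] 0.374 [0.53 0.14 5.04] [-0.03  0.11  0.01]
```

Contact came at z 0.1222, exactly the expected seated height, with no side load. Release and check, then measure the strap.

```bash
python3 - <<'E'
from ins import *
from meas import allpts,comps
effector.move_gripper(.7)
manip.line_to(T+ez*.17,qd,vel=.2)
manip.goto([.42,-.08,.36],qd); st("parked")
for n in("scene","top"):
    p=viewer.snapshot(n); rc,w=allpts(p)
    cb=(abs(w[:,0]-.64)<.09)&(abs(w[:,1]-.02)<.2)
    comps(p,rc,w,cb&(w[:,2]>.117)&(w[:,2]<.13),n+" carr")
    S_=w[(abs(w[:,0]-.64)<.06)&(abs(w[:,1]-.16)<.09)&(w[:,2]>.17)]
    l=(S_-C)@np.stack([ex,ey,ez],1)
    for a in np.arange(.17,.37,.02):
        k=l[(l[:,2]>a)&(l[:,2]<a+.02)]; print(n,a.round(2),len(k),np.median(k,0).round(4),k.min(0).round(3),k.max(0).round(3))
    print([(d["confidence"],world(p,d["at"]).round(3)) for d in viewer.landmark_of(p,"strap_tab")])
    cv2.imwrite(f"pics/e_{n}.png",p["image"])
a=cv2.imread("pics/e_scene.png")[165:285,220:380]; b=cv2.imread("pics/e_top.png")[120:240,150:310]
cv2.imwrite("pics/ins.png",cv2.resize(np.hstack([a,b]),None,fx=2.5,fy=2.5,interpolation=3))
E
```

```text
parked 23.95 [ 0.4207 -0.0799  0.3597] 0.701 [ 0.05 -0.2   0.3 ] [-0.   -0.01 -0.05]
scene carr 43 mean [ 0.6176 -0.0751  0.1232] lo [ 0.602 -0.083  0.117] hi [ 0.632 -0.067  0.129]
scene carr 118 mean [0.6475 0.1197 0.1247] lo [0.596 0.106 0.118] hi [0.682 0.135 0.13 ]
scene carr 96 mean [ 0.6457 -0.0368  0.1204] lo [ 0.629 -0.053  0.117] hi [ 0.66  -0.019  0.125]
scene carr 99 mean [0.6429 0.0215 0.1207] lo [0.626 0.005 0.117] hi [0.658 0.038 0.127]
scene carr 93 mean [ 0.6634 -0.0743  0.1236] lo [ 0.638 -0.083  0.118] hi [ 0.689 -0.066  0.129]
scene carr 93 mean [0.6408 0.0835 0.1205] lo [0.623 0.066 0.117] hi [0.659 0.099 0.126]
scene 0.17 21 [0.0043 0.102  0.1761] [-0.014  0.099  0.17 ] [0.017 0.107 0.189]
scene 0.19 23 [0.0076 0.105  0.1985] [-0.012  0.103  0.19 ] [0.017 0.107 0.21 ]
scene 0.21 20 [0.0084 0.1071 0.2223] [-0.008  0.106  0.211] [0.017 0.111 0.23 ]
scene 0.23 29 [0.0081 0.1099 0.2371] [-0.013  0.107  0.23 ] [0.018 0.114 0.249]
scene 0.25 20 [0.0089 0.1125 0.2592] [-0.012  0.111  0.25 ] [0.017 0.116 0.269]
scene 0.27 27 [0.0082 0.1147 0.2823] [-0.011  0.113  0.272]
[... 1081 characters left out ...]
107 0.209]
top 0.21 27 [-0.0024  0.1057  0.2217] [-0.014  0.104  0.21 ] [0.013 0.111 0.229]
top 0.23 40 [-0.0023  0.1086  0.2394] [-0.014  0.106  0.23 ] [0.014 0.112 0.25 ]
top 0.25 38 [-0.0035  0.1115  0.261 ] [-0.015  0.109  0.25 ] [0.012 0.115 0.27 ]
top 0.27 33 [-0.002   0.1133  0.2815] [-0.014  0.111  0.272] [0.013 0.118 0.29 ]
top 0.29 53 [-0.0016  0.1164  0.3012] [-0.015  0.113  0.291] [0.013 0.121 0.309]
top 0.31 37 [-0.0058  0.1193  0.3218] [-0.015  0.117  0.311] [0.013 0.124 0.33 ]
top 0.33 49 [-0.0027  0.1223  0.3449] [-0.015  0.119  0.33 ] [0.014 0.149 0.35 ]
top 0.35 187 [-0.0007  0.1358  0.353 ] [-0.015  0.123  0.35 ] [0.014 0.149 0.358]
[(0.77, array([[0.635, 0.166, 0.352]]))]
```

View pics/ins.png

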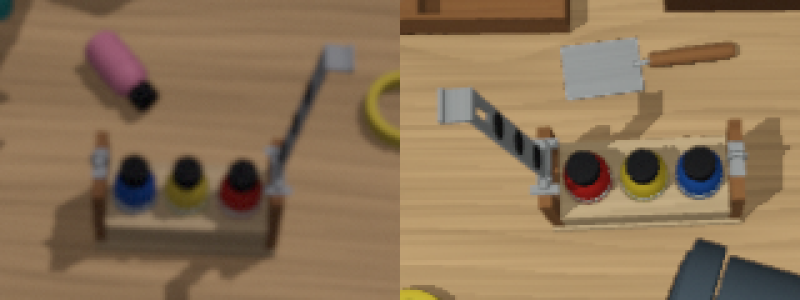

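The image shows yellow seated between blue and red, with its cap level with theirs. The strap fit gives q ≈ 1.70, and the tab at local y 0.14, z 0.35 agrees with the formula. Next I pinch the tab and swing it down.

```bash
cat > swing.py <<'E'
from ins import *
Cr=C+[-.0005,.0008,0]
def tab(q,r=.224,h=.015): return Cr+ey*(.098-r*np.cos(q)+h*np.sin(q))+ez*(.1295+.003+r*np.sin(q)+h*np.cos(q))
E
python3 - <<'E'
from swing import *
Q0=1.699
manip.goto([.50,.08,.45],qd)
manip.goto(tab(Q0)+ez*.07,qd); effector.move_gripper(.65)
if manip.line_to(tab(Q0),qd,vel=.08,guard=5): st("guard!"); raise SystemExit
effector.move_gripper(0); s=st("pinched")
if s["gripper_width"]<.2: raise SystemExit
qs=np.linspace(Q0,.08,17)[1:]
for i,q in enumerate(qs):
    g=manip.line_to(tab(q),qd,vel=.12,guard=15)
    if g or i%4==3: st(f"q {q:.2f} {g}")
    if g: break
else:
    g=manip.line_to(tab(0)-ez*.004,qd,vel=.03,guard=12); st(f"end {g} want {tab(0)[2]:.4f}")
E
```

```text
pinched 27.29 [0.6353 0.1645 0.3535] 0.302 [3.04 0.13 3.63] [ 0.05 -0.43 -0.02]
q 1.29 False 28.66 [0.6382 0.0741 0.3524] 0.303 [ 2.84 -2.62  5.17] [ 0.15 -0.46 -0.27]
q 0.89 False 30.02 [ 0.6409 -0.0097  0.3167] 0.302 [-0.4  -8.42  9.8 ] [-1.03 -0.07  0.51]
q 0.48 False 31.39 [ 0.643  -0.0724  0.2508] 0.304 [ -2.9  -14.69  10.35] [-1.42 -0.13  0.16]
q 0.08 False 32.76 [ 0.6439 -0.1018  0.1647] 0.306 [ 1.48 -9.39  2.86] [-0.53 -0.43 -0.17]
end False want 0.1475 33.64 [ 0.6439 -0.1035  0.1432] 0.306 [ 1.74 -7.38  1.91] [-0.3  -0.41 -0.26]
```

```bash
python3 - <<'E'
from swing import *
from meas import allpts
effector.move_gripper(.6); manip.line_to(tab(0)+ez*.12,qd,vel=.15)
manip.goto([.42,-.12,.36],qd); st("park")
for n in("scene","top"):
    p=viewer.snapshot(n); rc,w=allpts(p); l=(w-Cr)@np.stack([ex,ey,ez],1)
    for a in np.arange(-.14,.12,.02):
        k=l[(l[:,1]>a)&(l[:,1]<a+.02)&(abs(l[:,0])<.011)&(l[:,2]>.1)]
        if len(k): print(n,a.round(2),len(k),np.median(k,0).round(4),k[:,2].max().round(3))
    cv2.imwrite(f"pics/f_{n}.png",p["image"])
a=cv2.imread("pics/f_scene.png")[165:285,220:380]; b=cv2.imread("pics/f_top.png")[120:240,150:310]
cv2.imwrite("pics/fin.png",cv2.resize(np.hstack([a,b]),None,fx=2.5,fy=2.5,interpolation=3))
E
```

```text
park 35.94 [ 0.4207 -0.1201  0.3596] 0.602 [0.65 0.07 0.16] [ 0.01 -0.04  0.03]
scene -0.14 33 [ 0.0017 -0.1254  0.158 ] 0.165
scene -0.12 44 [ 0.0002 -0.1086  0.1355] 0.147
scene -0.1 51 [ 0.0018 -0.0914  0.1357] 0.151
scene -0.08 56 [ 0.0016 -0.0701  0.1339] 0.14
scene -0.06 51 [ 0.002  -0.0507  0.133 ] 0.138
scene -0.04 54 [ 0.0009 -0.029   0.133 ] 0.139
scene -0.02 52 [ 0.0009 -0.0109  0.1315] 0.138
scene 0.0 52 [0.0024 0.0098 0.1309] 0.137
scene 0.02 57 [0.0005 0.0313 0.1309] 0.136
scene 0.04 53 [1.000e-04 5.070e-02 1.299e-01] 0.136
scene 0.06 50 [0.0004 0.0698 0.1295] 0.136
scene 0.08 58 [-0.0007  0.0913  0.1302] 0.137
scene 0.1 13 [-0.0009  0.1031  0.1241] 0.127
top -0.14 45 [-0.0011 -0.1253  0.1585] 0.165
top -0.12 54 [-0.0005 -0.1086  0.1377] 0.154
top -0.1 60 [-0.0006 -0.0909  0.1364] 0.151
top -0.08 65 [-0.     -0.0706  0.136 ] 0.14
top -0.06 70 [-0.0002 -0.0486  0.135 ] 0.139
top -0.04 66 [ 0.0005 -0.0302  0.1351] 0.139
top -0.02 64 [-0.0005 -0.0101  0.1341] 0.137
top 0.0 64 [-0.0004  0.01    0.1335] 0.138
top 0.02 64 [-0.      0.03    0.1325] 0.137
top 0.04 70 [-0.0005  0.0493  0.132 ] 0.136
top 0.06 68 [-0.      0.0685  0.1316] 0.135
top 0.08 66 [-0.0007  0.0901  0.1318] 0.136
top 0.1 13 [0.0031 0.1018 0.1274] 0.134
```

View pics/fin.png

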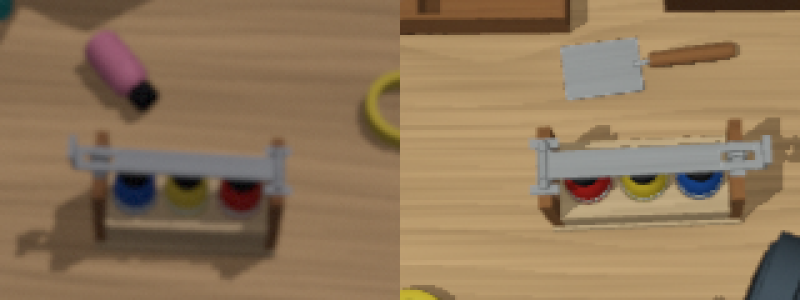

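The strap is down with its slot over the staple (top view, about (740, 155)), but the fit shows it about 0.03 rad short of closed. I'll press the tab home from above with shut fingers.

```bash
python3 - <<'E'
from swing import *
from meas import allpts
P=Cr+ey*(.098-.2235)
manip.goto(P+ez*.25,qd); effector.move_gripper(0)
manip.line_to(P+ez*.196,qd,vel=.12)
g=manip.line_to(P+ez*.168,qd,vel=.02,guard=15); s=st(f"press {g}"); print("tip z",s["position"][2]-.022,"want .1535")
manip.line_to(P+ez*.25,qd,vel=.15)
manip.goto([.42,-.12,.36],qd); st("park")
for n in("scene","top"):
    p=viewer.snapshot(n); rc,w=allpts(p); l=(w-Cr)@np.stack([ex,ey,ez],1)
    k=l[(l[:,1]>-.08)&(l[:,1]<.09)&(abs(l[:,0])<.011)&(l[:,2]>.1)]; k=k[abs(k[:,2]-.132)<.008]; print(n,np.polyfit(k[:,1],k[:,2],1).round(4))
    k=l[(l[:,1]>-.14)&(l[:,1]<-.12)&(abs(l[:,0])<.011)&(l[:,2]>.1)]; print(np.percentile(k[:,2],[50,90]).round(4))
    cv2.imwrite(f"pics/g_{n}.png",p["image"])
E
```

```text
press True 39.21 [ 0.6441 -0.1025  0.1744] -0.004 [-2.47  0.52  8.28] [ 0.02  0.46 -0.  ]
tip z 0.152382129978977 want .1535
park 40.85 [ 0.4206 -0.1201  0.3594] -0.003 [0.03 0.29 0.76] [-0.02 -0.04  0.01]
scene [0.0009 0.1288]
[0.1474 0.1535]
top [0.0008 0.1304]
[0.1515 0.1539]
```

```bash
python3 - <<'E'
from h import *
a=cv2.imread("pics/g_scene.png")[110:340,110:470]; cv2.imwrite("pics/last.png",cv2.resize(a,None,fx=2.2,fy=2.2,interpolation=3))
E
```

```text
(no output)
```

View pics/last.png

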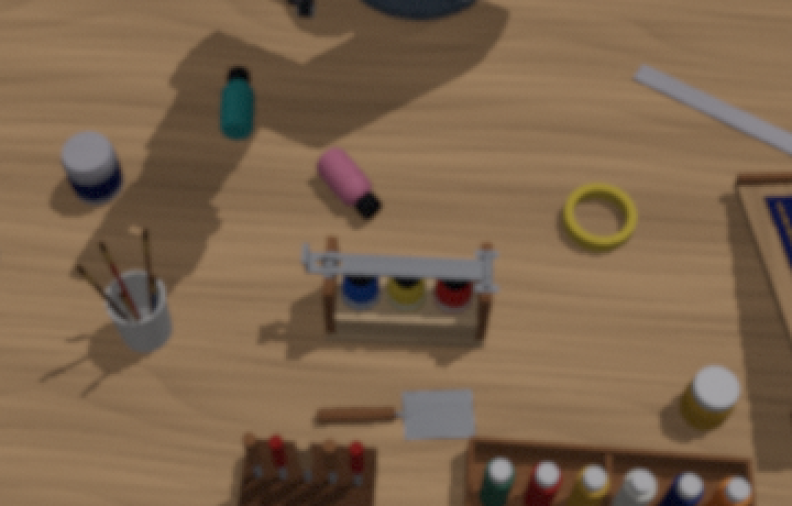

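The strap is level with its slot over the staple at (325, 262). The three bottles are in place under it, and everything else is where it started.

```bash
python3 -c "
from rig import manip
print(manip.sign_off())"
```

```text
the job is handed in; nothing more can be done
None
```

I stood the yellow bottle up and released it, took it again by its cap, lowered it home into the middle hole, closed the strap fully over the staple, and handed the job in at about 41 s of the 72 s.

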